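Wiggle the worn bench stop and move it to the vise

TASK

Take the tall round bench stop in the dark rail by its grip and, with its collar still resting on the rail, wiggle it along its slot to feel the play: first to the left end of its play, then to the right end, pausing a moment at each. It is worn loose, so then lift it out and stand it in the middle of the open vise jaws for repair, shank down between the jaws and collar resting on their tops, and let go. Leave the sound square-headed stop in its slot.

Things in the scene. Friction and masses are not known exactly. Their poses are not given: they have to be found in the camera images.
- round_grip (a point): Tall round beech stop, loose, about 0.18 kg: upright grip 30 mm across, 70 tall, on a collar 66 across, 10 thick, with a round shank 16 across, 35 long below. Point: mid grip, 35 below its top, 45 above the collar's underside, 80 above the shank's foot; z up. Starts mid-slot, point 105 above the bench. Slides about 13 mm each way along the slot, 2 across; only friction holds it.
- square_center (a point): Short square-headed beech stop, loose: 32 mm square head 45 tall on a 60 mm square collar 10 thick; its shank fills its slot to within 2 mm. It stands in the rail's other slot, 120 mm from the round stop; its top is 115 mm above the bench. Point: on its axis, 90 mm above the bench, near mid head.
- rail: Dark wooden rail fixed to the bench: 100 mm deep (x), 240 long (y), 60 high. Origin: centre of its underside; x points roughly away from the robot, y along the rail to the robot's left, z up. Two equal slots in its top, 21 mm (x) by 43 (y), 45 deep, centred at y = +60 and -60 mm. Which stop is in which slot varies.
- vise_seat (a point): Black plastic vise fixed to the bench, knob towards the robot; two steel-faced jaws fixed open 38 mm apart. Point: middle of the gap at jaw-top level, 78 mm above the bench; x across the gap from the knob side to the far jaw, y along the jaws (100 long), z up. Each jaw is 30 thick. Gap 44 deep. With the round stop standing there its grip point is 45 mm above this point.
Things that resemble listed ones, but are neither listed nor needed, are in the scene too. Leave any orange look-alike of the part that bears round_grip alone. What is shaped like the part that bears vise_seat but orange is not meant.

How it is judged:
On the way, in this order (a step that is already met when the one before it is completed fails the run):
1. the round stop, upright and with its collar on the rail, is slid to the left along its slot (7 mm or more from the middle) ((y of round_grip in the frame of rail between -0.053 and -0.04 m or y of round_grip in the frame of rail between 0.067 and 0.08 m) and z of round_grip in the frame of rail below 0.117 m and angle between round_grip's own z axis and vertical below 0.2 rad), for 0.1 s.
2. then it is slid to the right along its slot (7 mm or more from the middle) ((y of round_grip in the frame of rail between -0.08 and -0.067 m or y of round_grip in the frame of rail between 0.04 and 0.053 m) and z of round_grip in the frame of rail below 0.117 m and angle between round_grip's own z axis and vertical below 0.2 rad), for 0.1 s.
At the end, for the whole second after the job is handed in: The round stop stands at rest in the vise, shank between the jaws and collar on the jaw tops (height within 8 mm), upright within 10 degrees, within 14 mm of the middle of the gap across it and 25 mm along the jaws, and released; the square stop is within 15 mm of where it started, in its slot (x of round_grip in the frame of vise_seat between -0.014 and 0.014 m and y of round_grip in the frame of vise_seat between -0.025 and 0.025 m and z of round_grip in the frame of vise_seat between 0.037 and 0.053 m and angle between round_grip's own z axis and vertical below 0.17 rad and linear speed of round_stop below 0.02 m/s and distance of square_center from where it was at the start of the episode below 0.015 m); the robot touches nothing.
It fails at once if the square stop is pulled out or shifted by more than 25 mm (distance of square_center from where it was at the start of the episode above 0.025 m).
It also fails if it takes over 42 s, if anything falls off the work surface, if the arm or the gripper's body presses on something with over 40 N, if the wrist force passes 120 N, or if a joint passes its speed limit or range.

ROBOT

A 6-joint arm with a two-finger parallel gripper is mounted at the origin on the work surface. World frame = base frame: x ahead of the robot, y to its left, z up, the work surface at z = 0. Lengths are in m, angles in rad, forces in N, time in s.
With the tool pointing down it reaches from about 0.3 to 0.875 m from the base axis. Payload 6.4 kg.
Tool frame: the origin (TCP) lies between the finger pads; the fingertips stand 22 mm ahead of it and the grasp point (between the pads) lies 3 mm ahead of it; z points along the fingers, y is the line along which they close (so a half turn about z gives the same grasp; the last joint's range is limited). The gripper opens to 85 mm and grips with 20 to 120 N. Pads are 22 mm wide; open, the fingers measure 114 mm over their backs; the gripper's body (76 mm by 85 mm) begins 54 mm behind the grasp point. The pads swing forward as they close: fully open they stand 13 mm farther back than shut.
Start: joints at [0.967, 0.181, 1.607, -0, 1.354, -0.206], TCP at [0.223, 0.53, 0.253] pointing down, gripper open.
Joint ranges: [-2.99, 2.99], [-0.89, 2.07], [0.3, 2.58], [-1.14, 4.28], [0, 2.63], [-3.12, 3.12]. Speed limits (rad/s): [2.57, 2.57, 3.01, 3.14, 3.14, 3.14].

INTERFACE

Orientations are given as a unit quaternion [w, x, y, z].
In Python, from bench import ctrl, imaging, workorder gives the robot as it stands.
- The arm moves only by the shell command python3 -m pendant 'ROWS' [OPENING]. ROWS is JSON, a list of rows, each a list of 4 numbers: the shift along the tool's x, y, z in cm, then the turn about the tool's z in degrees. In form: [[dx, dy, dz, roll], ...]. A call has 1 to 12 rows; each row is the pose to reach, as a shift and turn from the pose commanded when the call began, along the tool's axes at that moment; what a row does not reach only later rows make up. A row lasts 1/12 s, in which the tool goes at most 41.7 mm and 7.16 degrees, less where a joint would pass 70% of its speed; a pose out of reach is approached as far as the arm can. A call with a gripper value outside its range is refused whole. OPENING is the opening, from 0 (shut) to 1 (fully open), set as the call begins (- or left out, the last holds). The fingers move at their own pace and stop on an object; the grip force is fixed at half the most. Time passes only in rows, so rows that repeat a pose let the fingers close. It gives the time, the measured TCP pose, the force, the opening and the grip force at its end, in the units of the state.
- ctrl.get_obs(): the state, without advancing time (a new reading comes with each control period).
- imaging.camera(name): name is "side" or "top"; returns the picture (384x512x3 uint8, red, green, blue); there is no depth.
- imaging.camera_info(name): a dict with "K" (3x3 intrinsics, pixels), "T" (4x4, takes a point from camera to world coordinates). Camera axes: x right, y up, looking along -z (the intrinsics and any distortion apply to the point x, -y, -z); pixel columns grow to the right and rows downward; lengths in m; the calibration is good to about 2 mm. A picture is of the moment at which its call begins. camera_info takes no time and is no camera call.
- workorder.hand_in(): hands the job in; it is judged then, once.
The state is a dict: "time_s": time; "q": joint angles; "dq": joint speeds; "joint_efforts": joint torques, N m; "eef_pos": TCP position; "eef_rot": TCP orientation; "wrist_force": force on the tool from outside, world axes, zero at the start; "torque": the same for the moment, N m; "opening": opening from 0.0 (shut) to 1.0 (fully open); "grasp_force": force on a finger pad.
Only numpy, scipy, OpenCV 4.12 (cv2) and the standard library are available. Lean on these libraries where they do the work, as an engineer would, in place of code of your own. Each camera call takes 0.05 s, during which the arm holds its last target. There are 200 camera calls.

## Working session

There is one attempt and no reset: what is moved stays moved. The work goes in short steps, Python scripts to look and compute and a shell command to move; the robot and the scene stay as the last step left them, time stands still between calls to the robot, and variables do not carry over. Pictures are saved under pics/ and viewed, at most 10 in all, crops included, and the job is handed in when it is done.

```bash
mkdir -p pics
cat > h.py <<'E'
import numpy as np, cv2
from bench import ctrl, imaging, workorder
def grab(n,f):
    im=imaging.camera(n); cv2.imwrite('pics/'+f,cv2.cvtColor(im,cv2.COLOR_RGB2BGR)); return im
def ray(n,u,v):
    c=imaging.camera_info(n); K=np.array(c['K']);T=np.array(c['T'])
    d=np.linalg.inv(K)@[u,v,1]; d=T[:3,:3]@[d[0],-d[1],-d[2]]; return T[:3,3],d
def onz(n,u,v,z):
    o,d=ray(n,u,v); return o+d*(z-o[2])/d[2]
def proj(n,p):
    c=imaging.camera_info(n); K=np.array(c['K']);T=np.array(c['T'])
    q=T[:3,:3].T@(np.array(p)-T[:3,3]); w=K@[q[0],-q[1],-q[2]]; return w[:2]/w[2]
E
python3 - <<'E'
from h import *
a=grab('top','t0.png');b=grab('side','s0.png')
cv2.imwrite('pics/both.png',cv2.resize(cv2.cvtColor(np.vstack([a,b]),cv2.COLOR_RGB2BGR),None,fx=.78,fy=.78))
for n in('top','side'):
    c=imaging.camera_info(n);print(n,np.round(c['K'],1).tolist(),np.round(c['T'],3).tolist(),[k for k in c])
print(ctrl.get_obs())
E
```

```text
top [[470.2, 0.0, 259.9], [0.0, 470.2, 191.5], [0.0, 0.0, 1.0]] [[0.011, 0.998, -0.057, 0.465], [-1.0, 0.012, 0.026, -0.075], [0.027, 0.057, 0.998, 1.138], [0.0, 0.0, 0.0, 1.0]] ['K', 'T']
side [[384.3, 0.0, 266.2], [0.0, 384.3, 190.5], [0.0, 0.0, 1.0]] [[0.724, 0.499, -0.476, 0.067], [-0.69, 0.539, -0.483, -0.541], [0.016, 0.678, 0.735, 0.781], [0.0, 0.0, 0.0, 1.0]] ['K', 'T']
{'time_s': 0.1, 'q': array([ 9.66716702e-01,  1.81495458e-01,  1.60788747e+00, -7.05968899e-06,
        1.35380553e+00, -2.06287791e-01]), 'dq': array([ 0.00156363, -0.00146604, -0.003816  ,  0.00024315, -0.00010462,
        0.00015044]), 'joint_efforts': array([ 1.20681190e-03, -4.45874655e+01, -3.52236879e+01, -1.99371084e-04,
        4.09134620e-03, -1.36032487e-06]), 'eef_pos': array([0.22246021, 0.52972845, 0.252468  ]), 'eef_rot': array([-3.11354284e-04,  1.97586325e-01,  9.80285167e-01, -7.34651188e-04]), 'wrist_force': array([-0.43182739,  0.92924649, -0.55125994]), 'torque': array([ 0.00182147, -0.02669826,  0.04899854]), 'grasp_force': 0.0, 'opening': 1.0019889295786684}
```

View pics/t0.png

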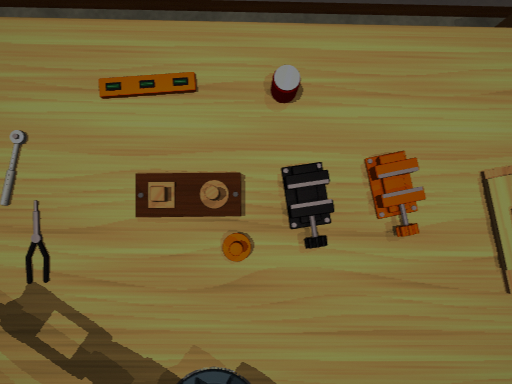

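View pics/s0.png

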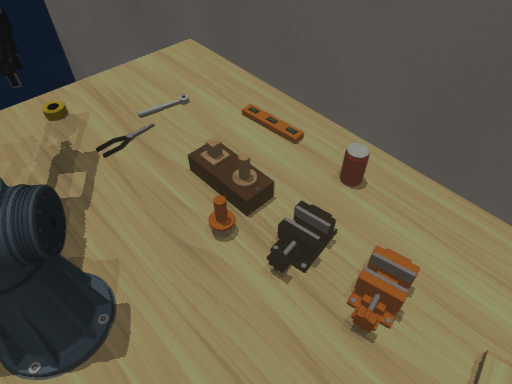

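The top view shows the dark rail around (188,194). The square stop is at (157,194), the beech round stop at (213,193), and an orange round look-alike at (236,246). The black vise is at (307,195) and the orange vise at (395,185). The ones meant are the beech round stop in the rail at (213,193) and the black vise at (307,195); neither is orange, which fits the description. I'll measure them and confirm in one crop.

Run:
```python
from h import *
im=cv2.imread('pics/t0.png'); hsv=cv2.cvtColor(im,cv2.COLOR_BGR2HSV)
roi=np.zeros(im.shape[:2],np.uint8)
def big(m,x0,y0,x1,y1,k=1):
    r=np.zeros_like(m); r[y0:y1,x0:x1]=m[y0:y1,x0:x1]
    cs=cv2.findContours(r,cv2.RETR_EXTERNAL,cv2.CHAIN_APPROX_NONE)[0]
    return sorted(cs,key=cv2.contourArea)[::-1][:k]
out=im.copy()
dark=cv2.inRange(hsv,(0,0,0),(179,255,95))
c=big(dark,125,160,255,230)[0]; r=cv2.minAreaRect(c); b=cv2.boxPoints(r)
print('rail',r); P=np.array([onz('top',*p,.06) for p in b]); print(P.round(4).tolist(), P.mean(0).round(4))
cv2.polylines(out,[b.astype(int)],True,(0,255,0),1)
# beech inside rail
lig=cv2.inRange(hsv,(5,40,96),(30,255,255))
for c in big(lig,140,176,238,213,2):
    r=cv2.minAreaRect(c);print('beech',r,onz('top',*r[0],.07).round(4),cv2.contourArea(c)); cv2.drawContours(out,[c],-1,(255,0,0),1)
# jaw steel
gr=cv2.inRange(hsv,(0,0,105),(179,60,255))
for c in big(gr,280,160,338,225,2):
    r=cv2.minAreaRect(c);b=cv2.boxPoints(r); print('jaw',r,[onz('top',*p,.078).round(4).tolist() for p in b],onz('top',*r[0],.078).round(4)); cv2.drawContours(out,[c],-1,(0,0,255),1)
cr=np.hstack([im[150:255,125:345],out[150:255,125:345]])
cv2.imwrite('pics/c1.png',cv2.resize(np.vstack([im[150:255,125:345],out[150:255,125:345]]),None,fx=2.8,fy=2.8,interpolation=cv2.INTER_CUBIC))
```

```text
rail ((189.5, 194.0), (44.0, 109.0), 90.0)
[[0.5684, 0.1828, 0.06], [0.5717, -0.0662, 0.06], [0.4706, -0.0674, 0.06], [0.468, 0.1802, 0.06]] [0.5197 0.0574 0.06  ]
beech ((160.5, 194.5), (25.0, 25.0), 90.0) [0.5171 0.1218 0.07  ] 625.0
beech ((214.0, 193.5), (27.0, 28.0), 90.0) [0.5208 0.0011 0.07  ] 592.5
jaw ((310.927490234375, 203.51075744628906), (3.4072563648223877, 40.15433120727539), 81.57302856445312) [[0.497, -0.1729, 0.078], [0.5114, -0.263, 0.078], [0.5037, -0.2641, 0.078], [0.4894, -0.1741, 0.078]] [ 0.5004 -0.2184  0.078 ]
jaw ((307.6369323730469, 183.4241485595703), (3.370619297027588, 39.604774475097656), 81.57302856445312) [[0.5424, -0.1658, 0.078], [0.5568, -0.2548, 0.078], [0.5492, -0.2559, 0.078], [0.5349, -0.1669, 0.078]] [ 0.5458 -0.2108  0.078 ]
```

View pics/c1.png

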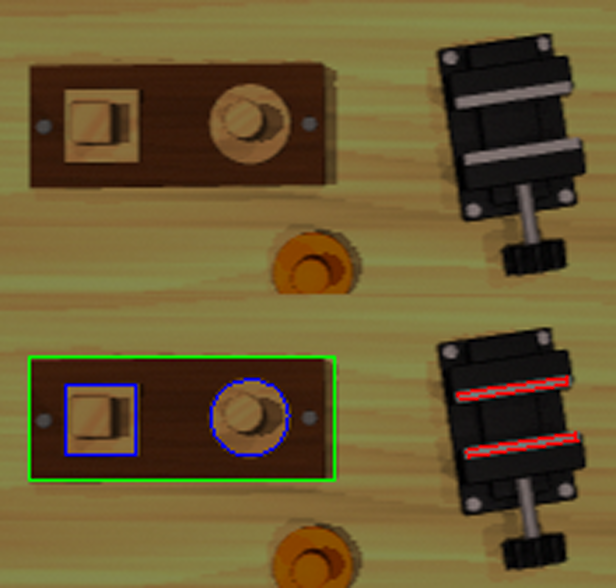

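The crop confirms both targets. The beech round stop is at about (0.521, 0.001), 121 mm from the square stop, which matches the stated 120 mm. The black vise's steel-strip centres are 46 mm apart, so its seat is at about (0.523, -0.215) with a yaw of about 9°. The orange ones are look-alikes. Moving above the stop now, with the fingers closing along the slot.

```bash
python3 -m pendant '[[-3,-2.3,0,-2],[-6,-4.6,0,-4],[-9,-7,0,-6],[-12,-9.3,0,-8],[-15,-11.6,0,-10],[-18,-14,0,-12],[-21,-16.3,0,-14],[-24,-18.6,0,-16],[-27,-21,0,-18],[-30,-23.3,0,-20],[-33,-25.6,0,-22],[-36,-28,0,-24]]' 1
python3 - <<'E'
from h import *
from scipy.spatial.transform import Rotation as R
o=ctrl.get_obs();q=o['eef_rot'];M=R.from_quat([*q[1:],q[0]]).as_matrix();print(M.round(3).tolist())
print('cm',(100*M.T@(np.array([.5208,.0011,.20])-o['eef_pos'])).round(2))
E
```

```text
time_s: 1.1
eef_pos: [0.4465, 0.1308, 0.2532]
eef_rot: [-0.0, -0.011, 1.0, 0.0]
wrist_force: [0.9, 0.4, 0.3]
opening: 0.999
grasp_force: 0.0
[[-1.0, -0.023, -0.0], [-0.023, 1.0, 0.0], [0.0, 0.0, -1.0]]
cm [ -7.13 -13.14   5.31]
```

```bash
python3 -m pendant '[[-1.8,-3.3,0.5],[-3.6,-6.6,1.5],[-5.4,-9.9,3],[-7.1,-13.1,4.3],[-7.1,-13.1,5.3],[-7.1,-13.1,5.3]]' || python3 -m pendant '[[-1.8,-3.3,0.5,0],[-3.6,-6.6,1.5,0],[-5.4,-9.9,3,0],[-7.1,-13.1,4.3,0],[-7.1,-13.1,5.3,0],[-7.1,-13.1,5.3,0]]'
python3 - <<'E'
from h import *
a=grab('side','s1.png'); o=ctrl.get_obs();print(o['eef_pos'])
# predicted pixels of target grip top/collar vs image
print(proj('side',[.5208,.0011,.14]),proj('side',[.5208,.0011,.07]),proj('side',o['eef_pos']))
cv2.imwrite('pics/s1c.png',cv2.resize(cv2.cvtColor(a[90:230,170:340],cv2.COLOR_RGB2BGR),None,fx=4,fy=4,interpolation=cv2.INTER_CUBIC))
E
```

```text
time_s: 1.6
eef_pos: [0.5187, 0.0017, 0.1974]
eef_rot: [-0.003, -0.009, 1.0, 0.001]
wrist_force: [-1.0, 0.3, -0.4]
opening: 1.001
grasp_force: 0.0
[0.51863543 0.00292531 0.19855892]
[243.58820033 156.60950562] [244.33527866 176.5938845 ] [241.6952923  138.18136971]validation failed for argument at $[0]...
```

View pics/s1c.png

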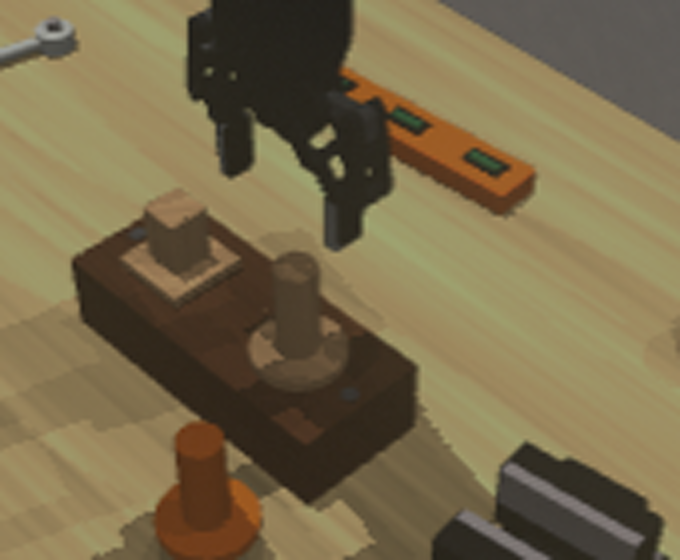

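The side crop shows the open gripper above the beech stop. The grip top is at about (244,155) and the collar at (244,177). My measured position projects to (243.6,156.6) and (244.3,176.6), so they agree. I'll go down and close.

```bash
python3 -m pendant '[[-0.2,-0.1,2,0],[-0.2,-0.1,4.5,0],[-0.2,-0.1,7,0],[-0.2,-0.1,8.5,0],[-0.2,-0.1,9,0],[-0.2,-0.1,9,0]]' 1; python3 -m pendant '[[0,0,0,0],[0,0,0,0],[0,0,0,0],[0,0,0,0],[0,0,0,0],[0,0,0,0],[0,0,0,0],[0,0,0,0],[0,0,0,0],[0,0,0,0]]' 0
```

```text
time_s: 2.15
eef_pos: [0.5208, 0.0035, 0.1097]
eef_rot: [-0.001, -0.011, 1.0, 0.0]
wrist_force: [-0.7, 0.5, -0.5]
opening: 0.998
grasp_force: 0.0
time_s: 2.98
eef_pos: [0.5226, 0.0019, 0.1114]
eef_rot: [0.001, -0.01, 1.0, -0.0]
wrist_force: [-1.2, 0.1, 6.5]
opening: 0.337
grasp_force: 58.7
```

```bash
python3 -m pendant '[[0,0.2,-0.03,0],[0,0.4,-0.03,0],[0,0.6,-0.03,0],[0,0.8,-0.03,0],[0,1.0,-0.03,0],[0,1.1,-0.03,0],[0,1.1,-0.03,0],[0,1.1,-0.03,0],[0,1.1,-0.03,0],[0,1.1,-0.03,0],[0,1.1,-0.03,0]]' 0
```

```text
time_s: 3.9
eef_pos: [0.5226, 0.0125, 0.1114]
eef_rot: [0.001, -0.011, 1.0, -0.001]
wrist_force: [-0.2, -3.7, 6.1]
opening: 0.338
grasp_force: 59.3
```

```bash
python3 -m pendant '[[0,0.1,0,0],[0,0.2,0,0],[0,0.2,0,0],[0,0.2,0,0],[0,0.2,0,0]]' 0
```

```text
time_s: 4.32
eef_pos: [0.5226, 0.0144, 0.1115]
eef_rot: [0.001, -0.011, 1.0, -0.001]
wrist_force: [-0.8, -5.4, 5.0]
opening: 0.334
grasp_force: 59.4
```

```bash
python3 -m pendant '[[0,0.1,0,0],[0,0.2,0,0],[0,0.2,0,0],[0,0.2,0,0]]' 0
python3 - <<'E'
from h import *
a=grab('side','s2.png')
for y in (.0011,.0141): print(proj('side',[.5208,y,.065]))
cv2.imwrite('pics/s2c.png',cv2.resize(cv2.cvtColor(a[90:230,170:340],cv2.COLOR_RGB2BGR),None,fx=4,fy=4,interpolation=cv2.INTER_CUBIC))
E
```

```text
time_s: 4.65
eef_pos: [0.5227, 0.0152, 0.1115]
eef_rot: [0.001, -0.011, 1.0, -0.002]
wrist_force: [-0.5, -9.1, 6.3]
opening: 0.337
grasp_force: 59.5
[244.38571342 177.9430165 ]
[241.10961544 175.35604884]
```

View pics/s2c.png

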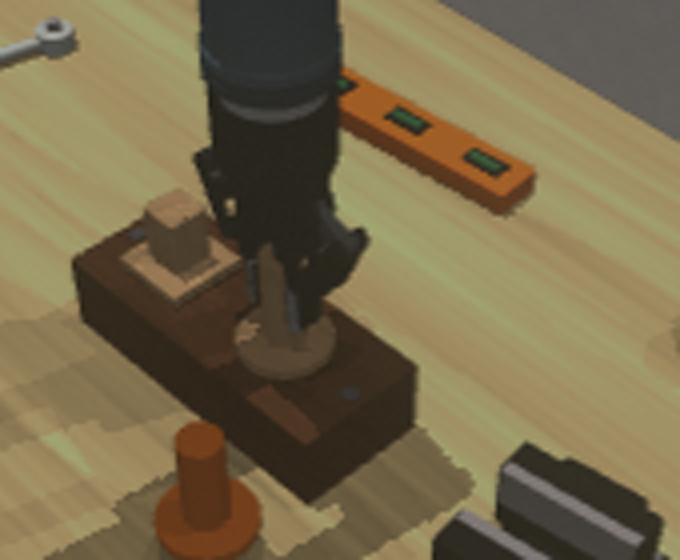

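The collar has moved about 3.5 px left and up along the rail, to crop (284,340), which matches 13 mm. The force is rising to 9 N, so this is the left end. Next, the right end.

```bash
python3 -m pendant '[[0,-0.3,0,0],[0,-0.7,0,0],[0,-1.1,0,0],[0,-1.5,0,0],[0,-1.9,0,0],[0,-2.2,0,0],[0,-2.5,0,0],[0,-2.7,0,0],[0,-2.7,0,0],[0,-2.7,0,0],[0,-2.7,0,0]]' 0;  python3 -m pendant '[[0,-0.1,0,0],[0,-0.2,0,0],[0,-0.2,0,0],[0,-0.2,0,0]]' 0
```

```text
time_s: 5.62
eef_pos: [0.5228, -0.0084, 0.1114]
eef_rot: [0.001, -0.01, 1.0, 0.001]
wrist_force: [-0.3, 4.9, 8.1]
opening: 0.338
grasp_force: 60.1
time_s: 5.95
eef_pos: [0.5228, -0.0101, 0.1114]
eef_rot: [0.001, -0.01, 1.0, 0.002]
wrist_force: [0.2, 6.8, 8.8]
opening: 0.335
grasp_force: 60.1
```

```bash
python3 -m pendant '[[0,-0.1,0,0],[0,-0.2,0,0],[0,-0.2,0,0],[0,-0.2,0,0],[0,-0.2,0,0]]' 0
```

```text
time_s: 6.37
eef_pos: [0.5229, -0.012, 0.1114]
eef_rot: [0.001, -0.01, 1.0, 0.002]
wrist_force: [-0.4, 5.9, 8.8]
opening: 0.335
grasp_force: 60.1
```

```bash
python3 -m pendant '[[0,-0.1,0,0],[0,-0.2,0,0],[0,-0.2,0,0],[0,-0.2,0,0]]' 0
python3 - <<'E'
from h import *
a=grab('side','s3.png')
cv2.imwrite('pics/s3c.png',cv2.resize(cv2.cvtColor(a[90:230,170:340],cv2.COLOR_RGB2BGR),None,fx=4,fy=4,interpolation=cv2.INTER_CUBIC))
E
```

```text
time_s: 6.7
eef_pos: [0.5229, -0.0128, 0.1115]
eef_rot: [0.001, -0.01, 1.0, 0.003]
wrist_force: [-0.9, 11.9, 10.8]
opening: 0.336
grasp_force: 60.4
```

View pics/s3c.png

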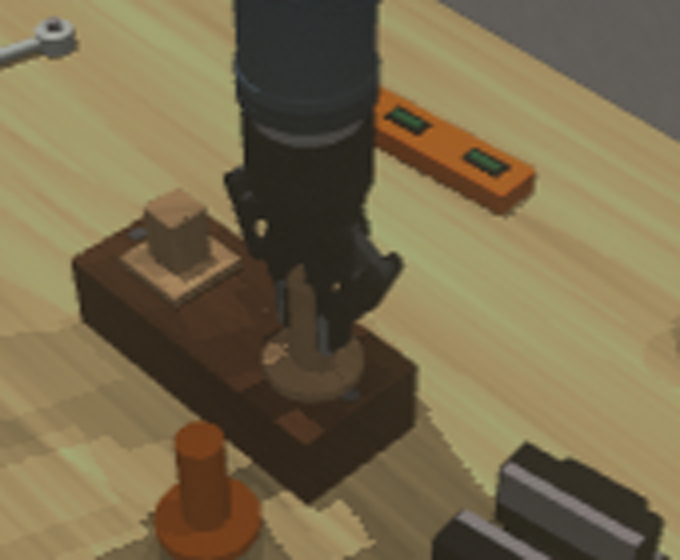

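The collar is now at crop (312,370), the right end, with 12 N of contact force. I'll ease off and lift.

```bash
python3 -m pendant '[[0,0.3,-0.1,0],[0,0.6,-0.4,0],[0,0.6,-1.2,0],[0,0.6,-2.4,0],[0,0.6,-3.8,0],[0,0.6,-5.2,0],[0,0.6,-6.8,0],[0,0.6,-8.2,0],[0,0.6,-9.4,0],[0,0.6,-10,0],[0,0.6,-10,0]]' 0
python3 - <<'E'
from h import *
from scipy.spatial.transform import Rotation as R
o=ctrl.get_obs();q=o['eef_rot'];M=R.from_quat([*q[1:],q[0]]).as_matrix()
print('cm',(100*M.T@(np.array([.525,-.2146,.21])-o['eef_pos'])).round(2))
E
```

```text
time_s: 7.67
eef_pos: [0.5231, -0.0103, 0.2127]
eef_rot: [0.002, -0.01, 1.0, -0.0]
wrist_force: [0.2, -0.1, -1.9]
opening: 0.337
grasp_force: 59.3
cm [  0.24 -20.43   0.29]
```

```bash
python3 -m pendant '[[0,-1,0,0],[0,-3,0,0],[0,-5.5,0,0],[0.1,-8,0,0],[0.1,-10.5,0,0],[0.2,-13,0,0],[0.2,-15.5,0,0],[0.2,-17.7,0,0],[0.2,-19.4,0,0],[0.2,-20.4,0,0],[0.2,-20.4,0,0],[0.2,-20.4,0,0]]' 0
python3 - <<'E'
from h import *
o=ctrl.get_obs();print(o['eef_pos'])
a=grab('side','s4.png');grab('top','t4.png')
u,v=proj('side',[.523,-.2146,.1]).astype(int);print(u,v,'foot if over seat',proj('side',[.523,-.2146,o['eef_pos'][2]-.0868]),'seat',proj('side',[.523,-.2146,.078]))
print(u-60,v-90)
cv2.imwrite('pics/s4c.png',cv2.resize(cv2.cvtColor(a[v-90:v+60,u-60:u+70],cv2.COLOR_RGB2BGR),None,fx=4,fy=4,interpolation=cv2.INTER_CUBIC))
E
```

```text
time_s: 8.67
eef_pos: [0.5239, -0.2139, 0.2096]
eef_rot: [-0.001, -0.01, 1.0, 0.001]
wrist_force: [-1.2, 0.7, -1.7]
opening: 0.337
grasp_force: 59.4
[ 0.52388084 -0.21386775  0.2096403 ]
307 216 foot if over seat [308.4252315  209.79983005] seat [306.56638126 222.20201085]
247 126
```

View pics/s4c.png

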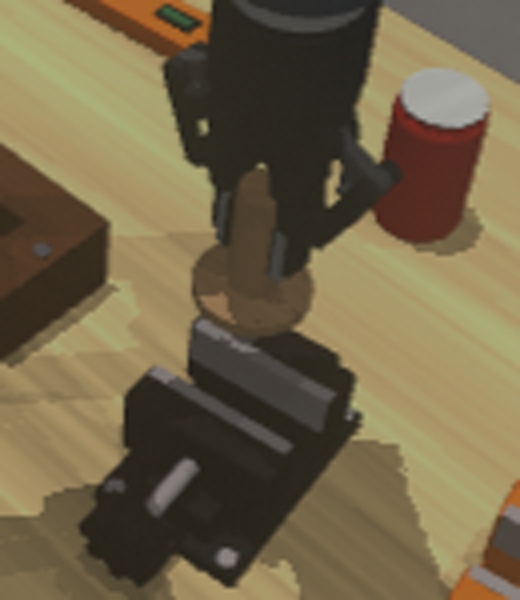

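The crop shows the stop held upright with its collar at (252,290), as predicted for over the seat. The jaw strips' midpoint is at (242,386), against a predicted (238,385). Lowering it into the gap now.

```bash
python3 -m pendant '[[-0.1,0,0.8,0],[-0.1,0,1.8,0],[-0.1,0,2.8,0],[-0.1,0,3.8,0],[-0.1,0,4.6,0],[-0.1,0,5.4,0],[-0.1,0,6.1,0],[-0.1,0,6.7,0],[-0.1,0,7.2,0],[-0.1,0,7.5,0],[-0.1,0,7.5,0],[-0.1,0,7.5,0]]' 0
```

```text
time_s: 9.77
eef_pos: [0.5256, -0.214, 0.1357]
eef_rot: [0.0, -0.011, 1.0, -0.0]
wrist_force: [0.0, -0.6, -2.1]
opening: 0.335
grasp_force: 59.5
```

```bash
python3 -m pendant '[[0,0,0.2,0],[0,0,0.4,0],[0,0,0.5,0],[0,0,0.6,0],[0,0,0.6,0],[0,0,0.6,0]]' 0
```

```text
time_s: 10.27
eef_pos: [0.5255, -0.2139, 0.1296]
eef_rot: [0.0, -0.011, 1.0, -0.0]
wrist_force: [1.2, 0.7, -0.9]
opening: 0.336
grasp_force: 59.6
```

```bash
python3 -m pendant '[[0,0,0.1,0],[0,0,0.1,0],[0,0,0.1,0]]' 0; python3 -m pendant '[[0,0,0,0],[0,0,0,0],[0,0,0,0],[0,0,0,0],[0,0,0,0],[0,0,0,0],[0,0,0,0],[0,0,0,0],[0,0,0,0],[0,0,0,0]]' 1;  python3 -m pendant '[[0,0,-0.5,0],[0,0,-1.5,0],[0,0,-3,0],[0,0,-5,0],[0,0,-7.5,0],[0,0,-10,0],[0,0,-12,0],[0,0,-13,0],[0,0,-13,0],[0,0,-13,0]]' 1
python3 - <<'E'
from h import *
a=grab('side','s5.png');grab('top','t5.png')
print([proj('side',[.523,-.2146,z]).round(1) for z in (.158,.083)])
cv2.imwrite('pics/s5c.png',cv2.resize(cv2.cvtColor(a[90:276,170:377],cv2.COLOR_RGB2BGR),None,fx=3,fy=3,interpolation=cv2.INTER_CUBIC))
E
```

```text
time_s: 10.52
eef_pos: [0.5256, -0.214, 0.1294]
eef_rot: [0.0, -0.011, 1.0, -0.0]
wrist_force: [-4.0, 0.8, 5.9]
opening: 0.336
grasp_force: 60.4
time_s: 11.35
eef_pos: [0.5255, -0.2139, 0.1286]
eef_rot: [-0.0, -0.011, 1.0, 0.0]
wrist_force: [0.0, 0.4, 0.5]
opening: 1.0
grasp_force: 0.0
time_s: 12.18
eef_pos: [0.5255, -0.2139, 0.2588]
eef_rot: [0.0, -0.011, 1.0, -0.0]
wrist_force: [-0.0, 0.0, -0.2]
opening: 0.997
grasp_force: 0.0
[array([310. , 199.4]), array([306.8, 220.9])]
```

View pics/s5c.png

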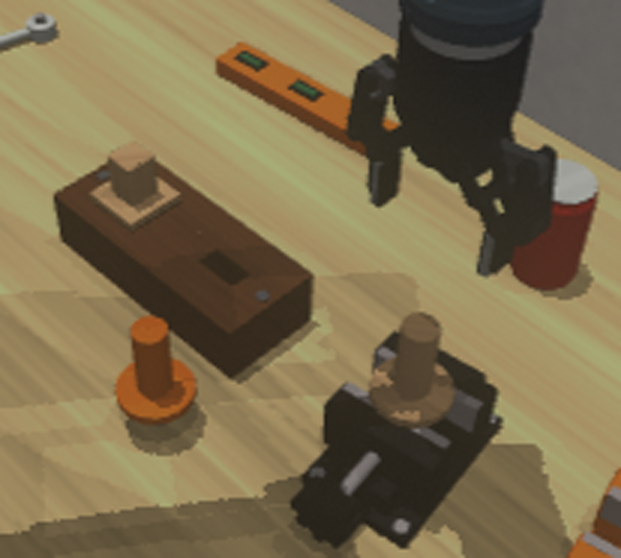

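The round stop stands upright in the black vise, released. Its grip top is at (310,198) and its collar at (307,220), both within about 1 px of prediction, and the square stop is untouched. Handing in.

```bash
python3 -c "
from bench import workorder
print(workorder.hand_in())"
```

```text
the job is handed in; nothing more can be done
None
```

I slid the round stop to the left end of its play and then the right, lifted it out and stood it upright in the middle of the black vise, released. The square stop stayed in its slot, and I handed the job in at about 12 s; no verdict came back.

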